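# Close up a mallet head on its dowels

### The arm

A 6-joint arm with a two-finger parallel gripper is mounted at the origin on the work surface. World frame = base frame: x ahead of the robot, y to its left, z up, the work surface at z = 0. Lengths are in m, angles in rad, forces in N, time in s.
With the tool pointing down it reaches from about 0.375 to 0.75 m from the base axis. Payload 9 kg.
Tool frame: the origin (TCP) lies midway between the tips of the shut fingers; the grasp point (between the pads) lies 19 mm behind it (bot.pinch_z is the distance from the TCP to the grasp point, in m); z points along the fingers, y is the line along which they close (so a half turn about z gives the same grasp; the last joint's range is limited). The gripper opens to 85 mm and grips with 20 to 120 N. Pads are 22 mm wide; open, the fingers measure 114 mm over their backs; the gripper's body (76 mm by 85 mm) begins 54 mm behind the grasp point. The pads swing forward as they close: fully open they stand 13 mm farther back than shut.
Start: joints at [1.023, 0.104, 0.097, 1.564, 0, 1.353], TCP at [0.194, 0.568, 0.202] pointing down, gripper open.
Joint ranges: [-2.99, 2.99], [-0.84, 1.86], [-1.1, 1.16], [-1.84, 2.11], [-1.51, 1.56], [-3.14, 3.14]. Speed limits (rad/s): [2.22, 2.22, 2.57, 3.14, 3.14, 3.14].

### API

Orientations are given as a 3x3 rotation matrix whose columns are the frame's x, y, z axes.
In Python, from bench import bot, optics gives the robot as it stands. The module is installed in compiled form; this text tells all that it offers.
- The arm moves only by the shell command python3 -m pendant 'ROWS' [FORCE]. ROWS is JSON, a list of rows, each a list of 3 entries, a list of its own where there are three numbers: the shift along the world's x, y, z in units of 0.04 m (1.0 is 0.04 m), then the turn about the world's z in units of 6 degrees (1.0 is 6 degrees), then the closure, from 0 (fully open) to 1 (shut). In form: [[[tx, ty, tz], turn, gripper], ...]. A call has 1 to 8 rows; each row shifts and turns the commanded pose from where the row before left it; what a row does not reach is not made up. A row lasts 1/12 s, in which the tool goes at most 41.7 mm and 7.16 degrees, less where a joint would pass 70% of its speed; a pose out of reach is approached as far as the arm can. A call with a number of a shift or a turn outside -1 to 1 is refused whole. A call with a gripper value outside its range is refused whole. The fingers move at their own pace and stop on an object; FORCE is the grip in N (left out, the last holds). Time passes only in rows, so rows that do not move let the fingers close. It gives the time, the measured TCP pose, the force, the opening and the grip force at its end, in the units of the state.
- bot.sense(): the state, without advancing time (a new reading comes with each control period).
- optics.snapshot(name): name is "scene" or "top" or "wrist"; returns a dict with "frame" (480x640x3 uint8, red, green, blue), "depth" (480x640 float32, m along the optical axis (not along the pixel's ray), 0 where there is no reading), "fx", "fy", "cx", "cy" (pixels), "R" (3x3) and "t" (3): a world point X has camera coordinates R X + t. Camera axes: x right, y down, z forward; pixel columns grow to the right and rows downward; lengths in m; the calibration is good to about 2 mm. A picture is of the moment at which its call begins.
- bot.job_done(): hands the job in; it is judged then, once.
Trained networks look in the newest picture that a camera, given by its name, has taken for a name from the list of things; names that differ only in an ending like _2 or _b are one class to them, and where a whole thing is asked for, a point or a joint stands for the part that bears it (a point fixed in the world has none). Each returns a list of dicts, best first, with "score" (0 to 1); they miss things now and then, are a little off and sometimes report something else, mostly with a low value. They report only what shows in the picture. A call takes as long as a camera call. They do not tell look-alikes from the thing itself.
- optics.search_frame(camera, target): "xy" ([column, row] as shares, 0 to 1, of the picture: columns of its width, rows of its height, amid what is visible of it).
- optics.spot_point(camera, target): "xy" ([column, row] as shares, 0 to 1, of the picture: columns of its width, rows of its height: a listed point, or the origin of a listed thing).
The state is a dict: "time_s": time; "joint_positions": joint angles; "dq": joint speeds; "effort": joint torques, N m; "tcp_pos": TCP position; "eef_rot": TCP orientation; "force": force on the tool from outside, world axes, zero at the start; "torque": the same for the moment, N m; "finger_gap": opening from 0.0 (shut) to 1.0 (fully open); "grip_force": force on a finger pad.
Only numpy, scipy, OpenCV 4.12 (cv2) and the standard library are available. Lean on these libraries where they do the work, as an engineer would, in place of code of your own. Each camera call takes 0.05 s, during which the arm holds its last target. There are 200 camera calls.

### The job

Take the dusting brush off the mallet-head half that is clamped in the bench vise and lay it down in the wooden tool tray without dropping it. Then set the loose other half on the two dowels with its joint face down, bring the joint fully closed, and finish while still holding the two halves pressed firmly together with about 15 N: do not let go, the clamp goes on next. Leave the glue bottle, the mallet handle and the F-clamp where they are.

Things in the scene. Friction and masses are not known exactly. Their poses are not given: they have to be found in the camera images.
- lower_face (a point): Centre of the upward joint face of the lower mallet-head half, 158 mm above the bench: a reddish-brown hardwood block 60 mm (its x) x 160 mm (y) x 35 mm thick, clamped in the vise, z up. Two 10 mm wooden dowels stand up in the face at y = +55 and -55 mm (x = 0), 18 mm proud, the top 6 mm tapering to 5 mm. A handle channel 34 mm wide, 8 mm deep crosses its middle along x.
- vise: Blue swivel-base bench vise, fixed; origin on the bench right below the lower half's centre, same axes (x along the screw, screw handle at -x). Jaws 104 mm wide, top 140 mm above the bench, out to 70 mm either side along x; nothing of it is higher. It reaches from x = -145 to +116 mm; its handle bar at x = -133 mm reaches 105 mm either side, 85 mm high.
- upper_mid (a point): Centre of the loose upper mallet-head half: reddish-brown hardwood block 60 mm (its x) x 160 mm (y) x 35 mm thick (z up), 0.25 kg, lying on the bench joint face down, this point 17.5 mm above that face. The face has two blind holes at y = +55 and -55 mm (x = 0), 11.5 mm wide, chamfered 1.5 mm, 22 mm deep, and a channel along x like the lower half's. It fits either way round. Closed: 17.5 mm above lower_face.
- brush_mid (a point): Middle of a flat dusting brush, 70 g, 195 mm long along its x. Wooden handle 28 mm wide (y) x 24 mm thick (z, this point half-way) from x = -78 to +52 mm; steel ferrule 36 mm wide, then black bristles 38 mm wide out to x = +117 mm. At the start the handle lies in the lower half's channel, its top 16 mm above the joint face, this point within 25 mm of the face's centre.
- tray_floor (a point): Centre of the inner floor of a plywood tool tray, fixed on the bench: outside 270 mm (its x) x 170 mm (y), 40 mm high, walls 8 mm; this point is 8 mm above the bench, z up.
- glue: Yellow glue bottle standing on the bench, 64 mm diameter, 185 mm high; origin at the centre of its underside. Leave alone.
- handle: Mallet handle blank, a flat hardwood bar lying on the bench, 260 mm long (its y) x 34 x 16 mm; origin at the centre of its underside. Leave alone.
- clamp: Steel F-clamp lying on the bench: bar 220 mm long along its y, two arms reaching 80 mm to its +x, wooden grip beyond; 26 mm high; origin under the middle of the bar. Leave alone.
There are look-alikes about, which are no part of the job. What is shaped like the part that bears upper_mid but purple or yellow is not meant.

How it is judged:
On the way:
1. the dusting brush lies in the tool tray, let go (x of brush_mid in the frame of tray_floor between -0.127 and 0.127 m and y of brush_mid in the frame of tray_floor between -0.077 and 0.077 m and z of brush_mid in the frame of tray_floor between 0 and 0.04 m and contact force between each of the arm, the fingers and brush below 0.2 N and linear speed of brush below 0.03 m/s), for 0.2 s.
At the end, for the whole second after the job is handed in: The brush lies in the tray at rest, untouched. The upper half is on the dowels, within 3 mm each way, 0.04 rad in turn and 0.035 rad in tilt, the joint closed to 2.5 mm; the gripper still bears on it (over 5 N) and the halves are pressed together with over 8 N (all of step 1 and x of upper_mid in the frame of lower_face between -0.003 and 0.003 m and y of upper_mid in the frame of lower_face between -0.003 and 0.003 m and z of upper_mid in the frame of lower_face between 0.015 and 0.02 m and angle between the y axis of upper_mid and the y axis of lower_face, either way round below 0.04 rad and angle between the z axis of upper_mid and the z axis of lower_face, either way round below 0.035 rad and contact force between upper and lower above 8 N and contact force between the fingers and upper above 5 N); the arm keeps its last pose, push and grip.
It fails at once if the glue bottle is shifted by more than 30 mm or tipped (distance of glue from where it was at the start of the episode above 0.03 m or angle between glue's own z axis and vertical above 0.4 rad).
It fails at once if the mallet handle is shifted by more than 30 mm or tipped (distance of handle from where it was at the start of the episode above 0.03 m or angle between handle's own z axis and vertical above 0.4 rad).
It fails at once if the F-clamp is shifted by more than 30 mm or tipped (distance of clamp from where it was at the start of the episode above 0.03 m or angle between clamp's own z axis and vertical above 0.4 rad).
It fails at once if the brush is dropped or thrown (over 0.9 m/s while not held) (linear speed of brush above 0.9 m/s and contact force between the fingers and brush below 0.2 N).
It also fails if it takes over 72 s, if anything falls off the work surface, if the arm or the gripper's body presses on something with over 40 N, if the wrist force passes 120 N, or if a joint passes its speed limit or range.

## Working session

There is one attempt and no reset: what is moved stays moved. The work goes in short steps, Python scripts to look and compute and a shell command to move; the robot and the scene stay as the last step left them, time stands still between calls to the robot, and variables do not carry over. Pictures are saved under pics/ and viewed, at most 10 in all, crops included, and the job is handed in when it is done.

```bash
mkdir -p pics; cat > h.py <<'E'
import numpy as np,cv2
from bench import bot,optics
def snap(c,f=None):
    s=optics.snapshot(c)
    if f: cv2.imwrite('pics/'+f,s['frame'][:,:,::-1])
    return s
def ray(s,u,v,z=None):
    "world point of pixel: at height z, or at measured depth"
    R=np.array(s['R']);t=np.array(s['t'])
    d=np.array([(u-s['cx'])/s['fx'],(v-s['cy'])/s['fy'],1.])
    o=-R.T@t; w=R.T@d
    if z is None: k=s['depth'][int(v),int(u)]
    else: k=(z-o[2])/w[2]
    return o+k*w
def cloud(s):
    v,u=np.mgrid[:480,:640]; Z=s['depth']
    P=np.stack([(u-s['cx'])/s['fx']*Z,(v-s['cy'])/s['fy']*Z,Z],-1)
    return (P-np.array(s['t']))@np.array(s['R'])
E
python3 - <<'E'
from h import *
for c in ['top','scene']:
    s=snap(c,c+'1.png')
    print(c,-np.array(s['R']).T@s['t'])
    for n,z in [('lower_face',.158),('upper_mid',.0175),('brush_mid',.162),('tray_floor',.008),('glue',0),('handle',0),('clamp',0),('vise',0)]:
        for r in optics.spot_point(c,n)[:4]:
            u,v=r['xy'][0]*640,r['xy'][1]*480
            print(n,round(r['score'],2),int(u),int(v),ray(s,u,v,z).round(3),ray(s,u,v).round(3))
E
```

```text
top [0.38784686 0.0331148  1.12412581]
lower_face 0.89 338 240 [ 0.557 -0.011  0.158] [ 0.554 -0.01   0.177]
upper_mid 0.97 139 191 [0.673 0.396 0.018] [0.668 0.39  0.037]
upper_mid 0.69 172 288 [0.475 0.317 0.018] [0.473 0.311 0.038]
upper_mid 0.67 201 381 [0.292 0.248 0.018] [0.294 0.244 0.037]
upper_mid 0.16 321 145 [0.784 0.023 0.018] [0.782 0.023 0.023]
brush_mid 0.56 338 240 [ 0.557 -0.011  0.162] [ 0.554 -0.011  0.177]
tray_floor 0.86 482 287 [ 0.492 -0.317  0.008] [ 0.492 -0.316  0.01 ]
glue 0.78 232 160 [0.752 0.211 0.   ] [0.715 0.193 0.115]
handle 0.89 469 169 [ 0.747 -0.296  0.   ] [ 0.74  -0.291  0.02 ]
clamp 0.63 321 148 [0.784 0.021 0.   ] [0.778 0.021 0.017]
vise 0.93 335 251 [ 0.561 -0.013  0.   ] [ 0.534 -0.006  0.175]
scene [1.18468369 0.61041635 0.69496205]
lower_face 0.71 302 219 [ 0.559 -0.014  0.158] [0.574 0.    0.171]
upper_mid 0.9 484 276 [0.287 0.246 0.017] [0.307 0.254 0.032]
upper_mid 0.61 464 339 [0.479 0.314 0.017] [0.497 0.321 0.034]
upper_mid 0.51 308 219 [ 0.386 -0.167  0.017] [0.56  0.003 0.165]
brush_mid 0.88 305 217 [ 0.555 -0.009  0.162] [0.568 0.003 0.172]
tray_floor 0.9 234 214 [ 0.486 -0.318  0.008] [ 0.485 -0.32   0.007]
tray_floor 0.63 307 217 [ 0.37  -0.186  0.008] [ 0.559 -0.001  0.167]
tray_floor 0.27 305 282 [ 0.554 -0.01   0.008] [0.588 0.023 0.045]
glue 0.72 303 220 [ 0.377 -0.192  0.   ] [0.571 0.001 0.167]
handle 0.61 144 260 [ 0.738 -0.314  0.   ] [ 0.748 -0.294  0.015]
clamp 0.77 225 351 [0.785 0.024 0.   ] [0.789 0.029 0.007]
clamp 0.54 465 338 [0.456 0.305 0.   ] [0.496 0.322 0.038]
vise 0.86 302 281 [ 0.55  -0.023  0.   ] [0.591 0.018 0.045]
```

View pics/top1.png

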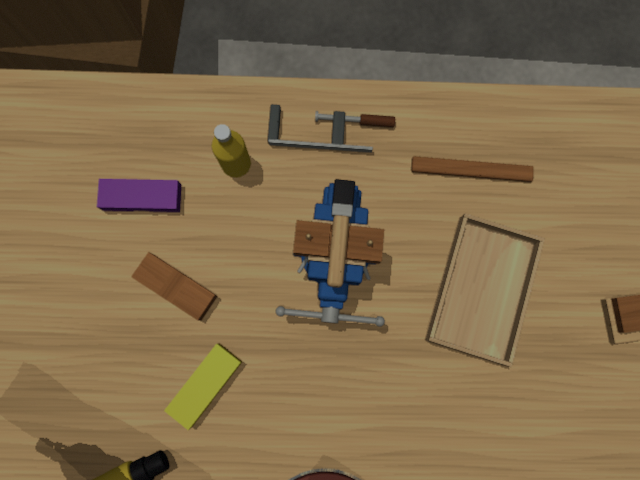

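View pics/scene1.png

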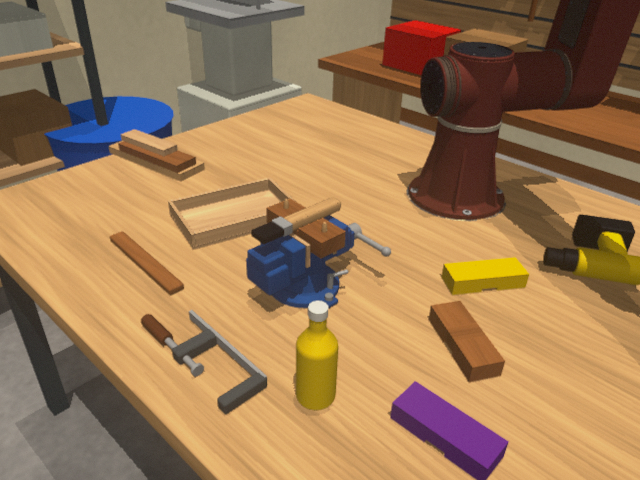

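The top view shows the brown loose half at pixel (174,286), with purple and yellow decoys next to it. The brush lies across the vise at (340,240), and the tray is at (484,290). Next I'll measure orientations from the depth.

```bash
cat >> h.py <<'E'
def rect(P,c,r,z0,z1):
    m=(np.linalg.norm(P[...,:2]-c,axis=-1)<r)&(P[...,2]>z0)&(P[...,2]<z1)
    q=P[m]; (cx,cy),(w,h),a=cv2.minAreaRect((q[:,:2]*1000).astype(np.float32))
    if w<h: a+=90; w,h=h,w
    a=(a+90)%180-90
    return dict(c=(round(cx/1000,4),round(cy/1000,4)),L=(round(w),round(h)),long_deg=round(a,1),zmed=round(float(np.median(q[:,2])),4),n=len(q))
E
python3 - <<'E'
from h import *
s=snap('top');P=cloud(s)
print('upper',rect(P,[.474,.315],.11,.028,.05))
print('lower',rect(P,[.557,-.011],.11,.150,.1625))
print('brush',rect(P,[.57,-.01],.2,.1665,.19))
print('tray',rect(P,[.49,-.317],.19,.03,.05))
b=bot.sense();print(b['tcp_pos'],b['eef_rot'],b['finger_gap'],bot.pinch_z,b['joint_positions'])
E
```

```text
upper {'c': (0.4789, 0.3129), 'L': (161, 60), 'long_deg': 58.8, 'zmed': 0.0359, 'n': 2467}
lower {'c': (0.5566, -0.0099), 'L': (163, 138), 'long_deg': 50.4, 'zmed': 0.1587, 'n': 2314}
brush {'c': (0.57, -0.0061), 'L': (190, 111), 'long_deg': 16.3, 'zmed': 0.173, 'n': 1901}
tray {'c': (0.4872, -0.3165), 'L': (271, 173), 'long_deg': -16.3, 'zmed': 0.0401, 'n': 2142}
[0.19431097 0.56769318 0.20182754] [[-9.46113486e-01  3.23835248e-01  5.23962931e-05]
 [ 3.23835251e-01  9.46113484e-01  7.23086515e-05]
 [-2.61567493e-05  8.53799572e-05 -9.99999996e-01]] 1.0016980399241229 0.0187 [ 1.02331206e+00  1.04091450e-01  9.72851879e-02  1.56390105e+00
 -7.09827458e-06  1.35309244e+00]
```

```bash
cat >> h.py <<'E'
def comp(P,m):
    n,l,st,_=cv2.connectedComponentsWithStats(m.astype(np.uint8)); k=1+st[1:,4].argmax()
    q=P[l==k]; (cx,cy),(w,h),a=cv2.minAreaRect((q[:,:2]*1000).astype(np.float32))
    if w<h: a+=90; w,h=h,w
    return dict(c=(round(cx/1000,4),round(cy/1000,4)),L=(round(w),round(h)),long_deg=round((a+90)%180-90,1),zmed=round(float(np.median(q[:,2])),4),n=len(q))
E
python3 - <<'E'
from h import *
s=snap('top');P=cloud(s)
near=np.linalg.norm(P[...,:2]-[.56,-.01],axis=-1)<.16
print('brush',comp(P,near&(P[...,2]>.165)))
print('handle',comp(P,near&(P[...,2]>.165)&(P[...,0]<.6)))
m=near&(P[...,2]>.15)&(P[...,2]<.163)
f=s['frame'].astype(int)
red=(f[...,0]>1.7*f[...,2])&(f[...,0]>f[...,1]*1.35)&(f[...,0]<190)
for nm,mm in (('all',m),('red',m&red)):
    # split in two parts
    n,l,st,ce=cv2.connectedComponentsWithStats(mm.astype(np.uint8))
    o=np.argsort(-st[1:,4])[:2]+1
    print(nm,[(st[k,4],comp(P,l==k)) for k in o], comp(P,np.isin(l,o)) and None)
    q=P[np.isin(l,o)]; (cx,cy),(w,h),a=cv2.minAreaRect((q[:,:2]*1000).astype(np.float32)); print(cx,cy,w,h,a)
# dowels
d=near&(P[...,2]>.168); n,l,st,ce=cv2.connectedComponentsWithStats(d.astype(np.uint8))
for k in range(1,n):
    if st[k,4]>5: print('blob',st[k,4],ce[k],P[l==k].mean(0).round(4))
E
```

```text
brush {'c': (0.5697, -0.01), 'L': (195, 38), 'long_deg': -5.6, 'zmed': 0.173, 'n': 1865}
handle {'c': (0.5365, -0.0102), 'L': (129, 31), 'long_deg': -4.5, 'zmed': 0.174, 'n': 1123}
all [(np.int32(1173), {'c': (0.56, 0.0364), 'L': (66, 61), 'long_deg': 85.6, 'zmed': 0.1587, 'n': 1173}), (np.int32(1161), {'c': (0.5525, -0.0577), 'L': (65, 61), 'long_deg': 85.4, 'zmed': 0.1587, 'n': 1161})] None
556.3560180664062 -10.43670654296875 159.944091796875 60.85578536987305 85.39181518554688
red [(np.int32(1154), {'c': (0.5525, -0.0578), 'L': (65, 61), 'long_deg': 85.4, 'zmed': 0.1587, 'n': 1154}), (np.int32(1151), {'c': (0.5598, 0.0358), 'L': (65, 60), 'long_deg': 85.5, 'zmed': 0.1587, 'n': 1151})] None
556.2923583984375 -10.973991394042969 158.84117126464844 60.85963439941406 85.41490173339844
blob 1801 [339.40977235 229.8101055 ] [ 0.5739 -0.0117  0.173 ]
blob 24 [307.75       236.20833333] [0.5602 0.0442 0.1743]
blob 26 [369.15384615 242.61538462] [ 0.5515 -0.0647  0.1738]
```

Lower centre is (0.556, -0.0105) with its y axis at 85.4°. Brush mid is (0.550, -0.008) at about -5°, the upper half is (0.479, 0.313) at 58.8°, and the tray is (0.487, -0.3165) at -16.3°. I'll grasp the brush handle at its x ≈ -48, beyond the block.

```bash
python3 -m pendant '[[[0,0,0.5],0,0],[[0.2,-0.4,0.5],0.3,0],[[0.43,-0.8,0.5],0.3,0],[[0.43,-0.8,0],0.3,0],[[0.43,-0.8,0],0.3,0],[[0.43,-0.8,0],0.3,0],[[0.43,-0.8,0],0.3,0],[[0.43,-0.8,0],0.3,0]]' 60; python3 -m pendant '[[[0.43,-0.8,0],0.2,0],[[0.43,-0.8,0],0,0],[[0.43,-0.8,0],0,0],[[0.43,-0.8,0],0,0],[[0.43,-0.8,0],0,0],[[0.43,-0.8,0],0,0],[[0.43,-0.8,0],0,0],[[0.43,-0.8,0],0,0]]'; python3 -m pendant '[[[0.43,-0.8,0],0,0],[[0.43,-0.8,0],0,0],[[0.43,-0.8,0],0,0],[[0.2,-0.3,0],0,0],[[0,0,0],0,0],[[0,0,0],0,0]]'
python3 - <<'E'
from h import *
b=bot.sense();R=np.array(b['eef_rot']);print(b['tcp_pos'],np.degrees(np.arctan2(R[1,1],R[0,1])),b['joint_positions'].round(2) if hasattr(b['joint_positions'],'round') else b['joint_positions'])
s=snap('wrist','w1.png');P=cloud(s)
near=np.linalg.norm(P[...,:2]-[.53,-.01],axis=-1)<.14
print('brush',comp(P,near&(P[...,2]>.166)&(P[...,2]<.19)))
m=near&(P[...,2]>.166)&(P[...,2]<.19)&(P[...,0]<.53)
print('handle',comp(P,m))
E
```

```text
time_s: 1.67
tcp_pos: [0.3059, 0.3582, 0.262]
eef_rot: [[-0.994, 0.108, 0.001], [0.108, 0.994, 0.0], [-0.001, 0.0, -1.0]]
force: [0.9, -0.7, 0.3]
finger_gap: 1.002
grip_force: 0.0
time_s: 2.33
tcp_pos: [0.4437, 0.1019, 0.2621]
eef_rot: [[-0.996, 0.089, 0.001], [0.089, 0.996, 0.0], [-0.001, 0.0, -1.0]]
force: [0.3, 0.7, -0.2]
finger_gap: 0.993
grip_force: 0.0
time_s: 2.83
tcp_pos: [0.5026, -0.0045, 0.2616]
eef_rot: [[-0.996, 0.09, -0.001], [0.09, 0.996, 0.001], [0.001, 0.001, -1.0]]
force: [-0.8, 0.0, -0.0]
finger_gap: 0.999
grip_force: 0.0
[ 0.50256074 -0.00445482  0.26161128] 84.82074109393336 [-0.27 -0.17 -0.06  1.68  0.   -0.18]
brush {'c': (0.5675, -0.0117), 'L': (194, 38), 'long_deg': -4.1, 'zmed': 0.1727, 'n': 7505}
handle {'c': (0.5009, -0.0059), 'L': (60, 28), 'long_deg': -4.4, 'zmed': 0.1732, 'n': 2586}
```

View pics/w1.png

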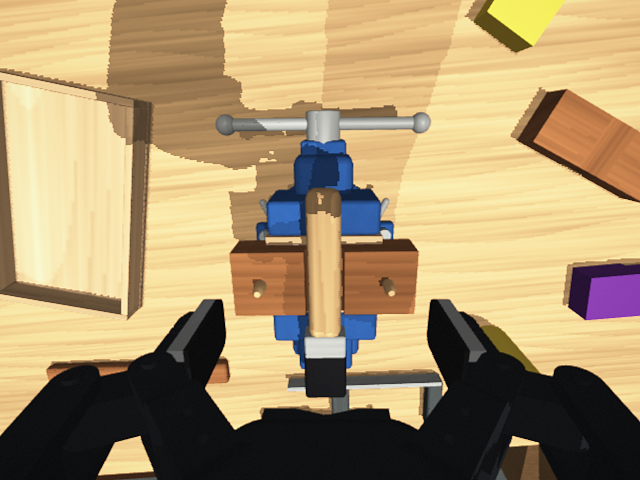

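The picture shows the handle column (325, 190–330) central between the fingers and aligned with them. I'll descend and grip.

```bash
python3 -m pendant '[[[0,-0.03,-0.5],0.1,0],[[0,0,-0.6],0,0],[[0,0,-0.6],0,0],[[0,0,-0.5],0,0],[[0,0,-0.4],0,0],[[0,0,-0.3],0,0],[[0,0,0],0,0],[[0,0,0],0,0.4]]' 60; python3 -m pendant '[[[0,0,0],0,0.8],[[0,0,0],0,1],[[0,0,0],0,1],[[0,0,0],0,1],[[0,0,0],0,1],[[0,0,0],0,1],[[0,0,0],0,1],[[0,0,0],0,1]]'
```

```text
time_s: 3.55
tcp_pos: [0.5024, -0.0046, 0.1461]
eef_rot: [[-0.997, 0.077, -0.0], [0.077, 0.997, 0.0], [0.0, 0.0, -1.0]]
force: [-0.3, -0.6, 0.6]
finger_gap: 0.883
grip_force: 0.0
time_s: 4.22
tcp_pos: [0.5027, -0.0055, 0.1458]
eef_rot: [[-0.997, 0.078, 0.0], [0.078, 0.997, 0.0], [-0.0, 0.0, -1.0]]
force: [0.1, 0.6, 0.3]
finger_gap: 0.001
grip_force: 0.0
```

```bash
python3 - <<'E'
from h import *
b=bot.sense();print(b['finger_gap'],b['grip_force'])
s=snap('wrist','w2.png');P=cloud(s)
s=snap('top');P=cloud(s)
near=np.linalg.norm(P[...,:2]-[.57,-.01],axis=-1)<.14
print('brush',comp(P,near&(P[...,2]>.166)&(P[...,2]<.19)))
E
```

```text
0.0006368653506276964 0.0Traceback (most recent call last):
  File "<stdin>", line 6, in <module>
  File "h.py", line 26, in comp
    n,l,st,_=cv2.connectedComponentsWithStats(m.astype(np.uint8)); k=1+st[1:,4].argmax()
                                                                       ~~~~~~~~~~~~~~~^^
ValueError: attempt to get argmax of an empty sequence
```

View pics/w2.png

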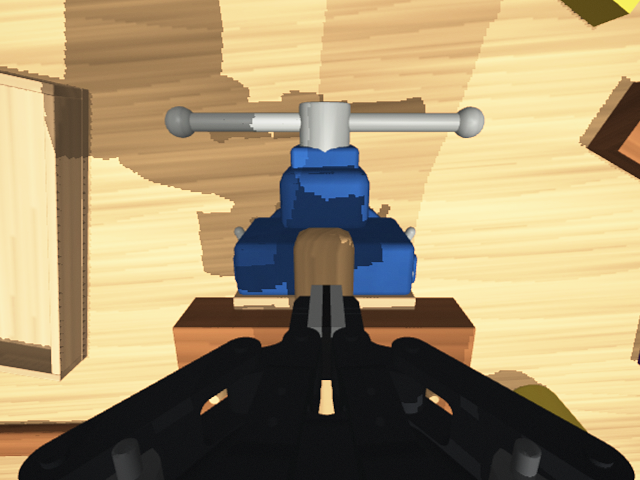

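```bash
python3 - <<'E'
from h import *
s=snap('wrist');P=cloud(s)
for v in range(225,420,12): print(v,[tuple(P[v,u].round(3)) for u in (305,318,325,340)])
print(bot.sense()['force'])
s=snap('scene','s2.png');c=s['frame'][140:320,200:440];cv2.imwrite('pics/s2c.png',cv2.resize(c,None,fx=3,fy=3)[:,:,::-1])
E
```

```text
225 [(np.float64(0.482), np.float64(-0.016), np.float64(0.111)), (np.float64(0.483), np.float64(-0.008), np.float64(0.11)), (np.float64(0.484), np.float64(-0.004), np.float64(0.108)), (np.float64(0.484), np.float64(0.006), np.float64(0.11))]
237 [(np.float64(0.472), np.float64(-0.011), np.float64(0.169)), (np.float64(0.472), np.float64(-0.006), np.float64(0.169)), (np.float64(0.472), np.float64(-0.003), np.float64(0.169)), (np.float64(0.473), np.float64(0.004), np.float64(0.169))]
249 [(np.float64(0.476), np.float64(-0.012), np.float64(0.172)), (np.float64(0.476), np.float64(-0.006), np.float64(0.174)), (np.float64(0.476), np.float64(-0.003), np.float64(0.173)), (np.float64(0.477), np.float64(0.004), np.float64(0.174))]
261 [(np.float64(0.481), np.float64(-0.012), np.float64(0.174)), (np.float64(0.482), np.float64(-0.006), np.float64(0.174)), (np.float64(0.482), np.float64(-0.003), np.float64(0.174)), (np.float64(0.482), np.float64(0.003), np.float64(0.174))]
273 [(np.float64(0.487), np.float64(-0.013), np.float64(0.173)), (np.float64(0.488), np.float64(-0.007), np.float64(0.174)), (
[... 2352 characters left out ...]
, (np.float64(0.509), np.float64(-0.008), np.float64(0.223)), (np.float64(0.552), np.float64(-0.009), np.float64(0.175)), (np.float64(0.495), np.float64(-0.0), np.float64(0.24))]
405 [(np.float64(0.487), np.float64(-0.008), np.float64(0.252)), (np.float64(0.512), np.float64(-0.008), np.float64(0.226)), (np.float64(0.56), np.float64(-0.009), np.float64(0.174)), (np.float64(0.498), np.float64(-0.0), np.float64(0.241))]
417 [(np.float64(0.493), np.float64(-0.009), np.float64(0.249)), (np.float64(0.492), np.float64(-0.006), np.float64(0.251)), (np.float64(0.492), np.float64(-0.004), np.float64(0.25)), (np.float64(0.492), np.float64(-0.0), np.float64(0.251))]
[-1.02065885 -0.2282642  -0.35875254]
```

View pics/s2c.png

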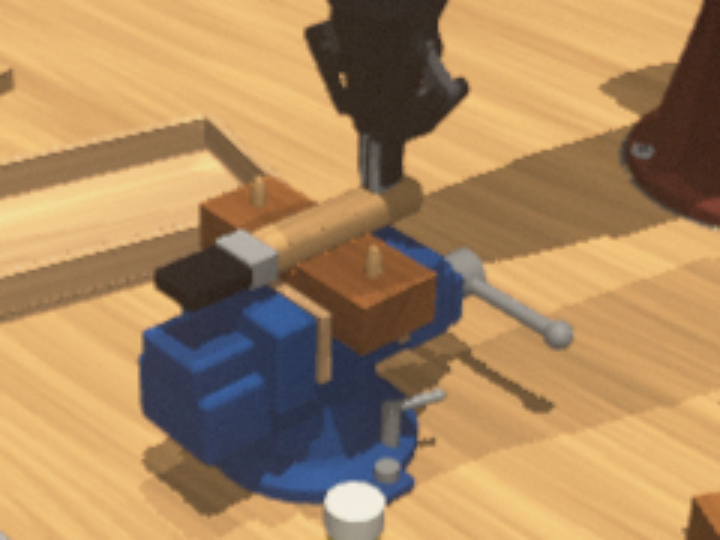

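The fingers read as shut, yet they appear to end right at the handle's top (.174), although the TCP reads .146. I'll raise 20 mm and measure where the tips really are.

```bash
python3 -m pendant '[[[0,0,0.25],0,1],[[0,0,0.25],0,1],[[0,0,0],0,1],[[0,0,0],0,1]]'; python3 - <<'E'
from h import *
s=snap('wrist','w3.png');P=cloud(s)
print('cam',(-s['R'].T@s['t']).round(3))
for v in range(261,345,6): print(v,*[P[v,u].round(3).tolist() for u in (305,318,336)])
s=snap('top');P=cloud(s)
near=np.linalg.norm(P[...,:2]-[.57,-.01],axis=-1)<.14
print('brush',rect(P,[.6,-.012],.09,.166,.19))
E
```

```text
time_s: 4.75
tcp_pos: [0.5035, -0.0057, 0.1671]
eef_rot: [[-0.997, 0.078, 0.002], [0.078, 0.997, -0.0], [-0.002, -0.0, -1.0]]
force: [0.0, -0.5, -0.1]
finger_gap: -0.002
grip_force: 0.0
cam [0.425 0.001 0.339]
261 [0.491, -0.014, 0.172] [0.491, -0.008, 0.173] [0.492, 0.001, 0.174]
267 [0.494, -0.015, 0.173] [0.494, -0.008, 0.174] [0.495, 0.001, 0.174]
273 [0.497, -0.015, 0.173] [0.497, -0.008, 0.174] [0.499, 0.001, 0.172]
279 [0.5, -0.015, 0.174] [0.501, -0.009, 0.173] [0.502, 0.001, 0.174]
285 [0.504, -0.016, 0.172] [0.492, -0.007, 0.2] [0.492, 0.001, 0.201]
291 [0.508, -0.016, 0.173] [0.491, -0.007, 0.207] [0.492, 0.0, 0.206]
297 [0.494, -0.013, 0.205] [0.491, -0.007, 0.213] [0.492, 0.0, 0.212]
303 [0.494, -0.013, 0.21] [0.491, -0.007, 0.217] [0.492, 0.0, 0.217]
309 [0.495, -0.012, 0.215] [0.491, -0.007, 0.222] [0.491, 0.0, 0.222]
315 [0.495, -0.012, 0.219] [0.491, -0.007, 0.227] [0.492, -0.0, 0.226]
321 [0.494, -0.012, 0.225] [0.491, -0.007, 0.23] [0.491, -0.0, 0.231]
327 [0.49, -0.011, 0.235] [0.491, -0.006, 0.234] [0.491, -0.0, 0.235]
333 [0.488, -0.01, 0.242] [0.49, -0.006, 0.24] [0.491, -0.0, 0.239]
339 [0.49, -0.01, 0.243] [0.49, -0.006, 0.243] [0.491, -0.0, 0.242]
brush {'c': (0.0, 0.0), 'L': (0, 0), 'long_deg': 0.0, 'zmed': nan, 'n': 0}
  return _methods._mean(a, axis=axis, dtype=dtype,
  ret = ret.dtype.type(ret / rcount)
```

View pics/w3.png

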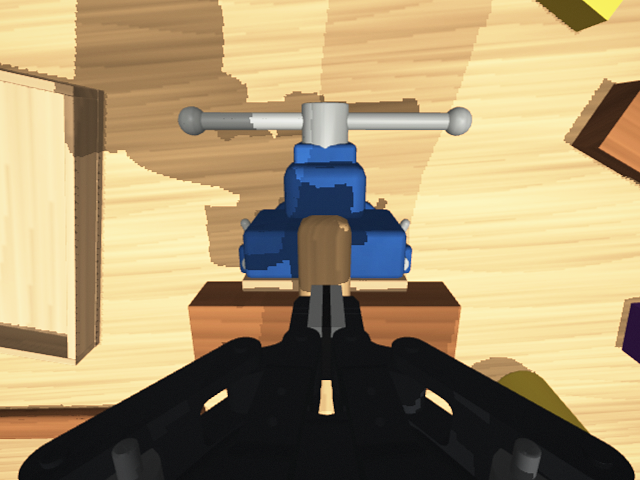

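Tips measured: .199 at a reported .167, so the real tips sit about 31 mm above the reported TCP. I'll trust the cameras and go 31 mm lower, after opening above the handle.

```bash
python3 -m pendant '[[[0,0,0.2],0,0],[[0,0,0],0,0],[[0,0,0],0,0],[[0,0,0],0,0],[[0,0,0],0,0],[[0,0,0],0,0],[[0,0,0],0,0],[[0,0,0],0,0]]' 60; python3 -m pendant '[[[0,0,-0.3],0,0],[[0,0,-0.3],0,0],[[0,0,-0.3],0,0],[[0,0,-0.3],0,0],[[0,0,-0.25],0,0],[[0,0,0],0,0],[[0,0,0],0,0]]'; python3 -m pendant '[[[0,0,0],0,0.4],[[0,0,0],0,0.7],[[0,0,0],0,1],[[0,0,0],0,1],[[0,0,0],0,1],[[0,0,0],0,1],[[0,0,0],0,1],[[0,0,0],0,1]]'
```

```text
time_s: 5.52
tcp_pos: [0.5027, -0.0055, 0.1737]
eef_rot: [[-0.997, 0.078, -0.0], [0.078, 0.997, 0.0], [0.0, 0.0, -1.0]]
force: [-0.4, 0.3, -0.2]
finger_gap: 1.002
grip_force: 0.0
time_s: 6.1
tcp_pos: [0.5021, -0.0053, 0.115]
eef_rot: [[-0.997, 0.078, -0.001], [0.078, 0.997, 0.0], [0.001, 0.0, -1.0]]
force: [-0.0, -0.6, -0.1]
finger_gap: 0.998
grip_force: 0.0
time_s: 6.77
tcp_pos: [0.503, -0.0056, 0.1164]
eef_rot: [[-0.997, 0.078, 0.001], [0.078, 0.997, -0.0], [-0.001, -0.0, -1.0]]
force: [-1.8, 0.3, 5.2]
finger_gap: 0.314
grip_force: 60.7
```

```bash
python3 -m pendant '[[[0,0,0.2],0,1],[[0,0,0.4],0,1],[[0,0,0.5],0,1],[[0,0,0.5],0,1],[[0,0,0.5],0,1],[[0,0,0.4],0,1],[[0,0,0],0,1],[[0,0,0],0,1]]'; python3 -m pendant '[[[-0.1,-0.3,0],-0.2,1],[[-0.15,-0.6,0],-0.2,1],[[-0.15,-0.6,0],-0.2,1],[[-0.15,-0.7,0],-0.2,1],[[-0.15,-0.7,0],-0.2,1],[[-0.15,-0.7,0],-0.2,1],[[-0.15,-0.7,0],-0.2,1],[[-0.15,-0.7,0],-0.2,1]]'; python3 -m pendant '[[[-0.15,-0.7,0],-0.2,1],[[-0.15,-0.7,0],-0.1,1],[[-0.1,-0.6,0],0,1],[[0,-0.4,0],0,1],[[0,0,0],0,1],[[0,0,0],0,1]]'
python3 - <<'E'
from h import *
b=bot.sense();print(b['tcp_pos'],b['finger_gap'],b['grip_force'])
s=snap('scene','s3.png');s=snap('wrist','w4.png');P=cloud(s)
m=(P[...,2]>.12)&(np.linalg.norm(P[...,:2]-b['tcp_pos'][:2],axis=-1)<.2)
t=snap('top');Q=cloud(t)
k=(np.abs(Q[...,2]-.27)<.04)&(Q[...,0]>.50)&(np.abs(Q[...,1]+.32)<.1)
print('seen by top beyond fingers',comp(Q,k))
E
```

```text
time_s: 7.43
tcp_pos: [0.5031, -0.0056, 0.2163]
eef_rot: [[-0.997, 0.078, 0.001], [0.078, 0.997, -0.0], [-0.001, -0.0, -1.0]]
force: [0.5, -0.2, -1.6]
finger_gap: 0.319
grip_force: 60.1
time_s: 8.1
tcp_pos: [0.4556, -0.2063, 0.2141]
eef_rot: [[-0.97, 0.245, -0.002], [0.244, 0.97, 0.002], [0.002, 0.001, -1.0]]
force: [-0.6, 0.3, -1.7]
finger_gap: 0.314
grip_force: 59.9
time_s: 8.6
tcp_pos: [0.44, -0.3014, 0.2141]
eef_rot: [[-0.961, 0.275, -0.002], [0.275, 0.961, 0.002], [0.002, 0.002, -1.0]]
force: [-0.5, 0.2, -1.0]
finger_gap: 0.314
grip_force: 60.0
[ 0.43998927 -0.30142674  0.21410061] 0.31447471248038605 60.02721548080444
seen by top beyond fingers {'c': (0.5477, -0.3315), 'L': (106, 39), 'long_deg': -15.6, 'zmed': 0.2699, 'n': 1439}
```

View pics/s3.png

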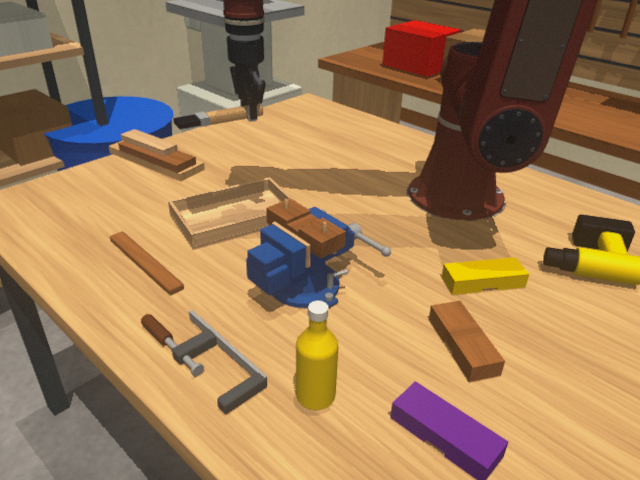

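The brush is held level over the tray. I'll lower it, with small steps at the end.

```bash
python3 -m pendant '[[[0,0,-0.4],0,1],[[0,0,-0.8],0,1],[[0,0,-0.8],0,1],[[0,0,-0.8],0,1],[[0,0,-0.8],0,1],[[0,0,-0.8],0,1],[[0,0,-0.5],0,1],[[0,0,-0.3],0,1]]'; python3 -m pendant '[[[0,0,-0.2],0,1],[[0,0,-0.2],0,1],[[0,0,-0.1],0,1],[[0,0,0],0,1],[[0,0,0],0,1]]';  python3 -m pendant '[[[0,0,-0.1],0,1],[[0,0,-0.05],0,1],[[0,0,-0.05],0,1],[[0,0,0],0,1],[[0,0,0],0,1]]'
```

```text
time_s: 9.42
tcp_pos: [0.4396, -0.299, 0.0047]
eef_rot: [[-0.962, 0.273, -0.002], [0.273, 0.962, 0.003], [0.003, 0.002, -1.0]]
force: [-0.4, 1.1, -1.1]
finger_gap: 0.316
grip_force: 60.1
time_s: 9.83
tcp_pos: [0.4412, -0.302, -0.0113]
eef_rot: [[-0.962, 0.274, 0.001], [0.274, 0.962, -0.001], [-0.001, -0.001, -1.0]]
force: [-0.4, 1.1, -0.4]
finger_gap: 0.32
grip_force: 60.1
time_s: 10.25
tcp_pos: [0.4407, -0.3014, -0.0202]
eef_rot: [[-0.962, 0.274, -0.0], [0.274, 0.962, 0.0], [0.0, 0.0, -1.0]]
force: [-0.9, 0.4, -0.8]
finger_gap: 0.317
grip_force: 60.1
```

```bash
python3 -m pendant '[[[0,0,-0.05],0,1],[[0,0,-0.05],0,1],[[0,0,0],0,1],[[0,0,0],0,1]]';  python3 -m pendant '[[[0,0,-0.05],0,1],[[0,0,0],0,1],[[0,0,0],0,1]]'
```

```text
time_s: 10.58
tcp_pos: [0.441, -0.3019, -0.0217]
eef_rot: [[-0.962, 0.274, 0.0], [0.274, 0.962, -0.001], [-0.001, -0.001, -1.0]]
force: [-8.3, 8.2, 24.3]
finger_gap: 0.318
grip_force: 74.0
time_s: 10.83
tcp_pos: [0.4411, -0.302, -0.0218]
eef_rot: [[-0.962, 0.274, 0.0], [0.274, 0.962, -0.001], [-0.0, -0.001, -1.0]]
force: [-14.8, 13.9, 43.4]
finger_gap: 0.319
grip_force: 85.2
```

```bash
python3 -m pendant '[[[0,0,0.1],0,1],[[0,0,0],0,1],[[0,0,0],0,0.6],[[0,0,0],0,0.5],[[0,0,0],0,0.4],[[0,0,0],0,0.2],[[0,0,0],0,0.1],[[0,0,0],0,0.1]]'; python3 -m pendant '[[[0,0,0.2],0,0.1],[[0,0,0.4],0,0.1],[[0,0,0.7],0,0],[[0,0,0.9],0,0],[[0,0,0.9],0,0],[[0,0,0.9],0,0],[[0,0,0.6],0,0],[[0,0,0.3],0,0]]'
python3 - <<'E'
from h import *
t=snap('top','t5.png');Q=cloud(t)
k=(Q[...,2]>.02)&(Q[...,2]<.045)&(np.linalg.norm((Q[...,:2]-[.487,-.3165])@np.array([[.96,.281],[-.281,.96]])/[.122,.072],axis=-1)<1)
print(comp(Q,k))
w=snap('wrist');Q=cloud(w);u=(Q[...,:2]-[.487,-.3165])@np.array([[.96,.281],[-.281,.96]])
k=(Q[...,2]>.018)&(Q[...,2]<.045)&(np.abs(u[...,0])<.123)&(np.abs(u[...,1])<.073); print(comp(Q,k))
E
```

```text
time_s: 11.5
tcp_pos: [0.4406, -0.3014, -0.0224]
eef_rot: [[-0.962, 0.274, -0.0], [0.274, 0.962, 0.0], [0.0, 0.0, -1.0]]
force: [0.5, 0.2, 0.3]
finger_gap: 0.899
grip_force: 0.0
time_s: 12.17
tcp_pos: [0.4418, -0.3026, 0.1785]
eef_rot: [[-0.962, 0.274, 0.004], [0.274, 0.962, -0.004], [-0.005, -0.003, -1.0]]
force: [1.1, 0.4, -0.0]
finger_gap: 0.999
grip_force: 0.0
{'c': (0.5061, -0.3189), 'L': (194, 39), 'long_deg': -18.6, 'zmed': 0.0302, 'n': 1321}
{'c': (0.504, -0.3195), 'L': (195, 38), 'long_deg': -18.0, 'zmed': 0.0306, 'n': 5424}
```

The brush lies in the tray with its mid at about (.486, -.313). Now to the loose half.

```bash
python3 -m pendant '[[[0,0.2,0.5],0.6,0],[[0,0.4,0.5],0.7,0],[[0.05,0.6,0.3],0.7,0],[[0.05,0.8,0],0.7,0],[[0.05,0.8,0],0.7,0],[[0.05,0.8,0],0.7,0],[[0.05,0.8,0],0.7,0],[[0.05,0.8,0],0.7,0]]'; python3 -m pendant '[[[0.05,0.8,0],0.7,0],[[0.05,0.8,0],0.7,0],[[0.05,0.8,0],0.7,0],[[0.05,0.8,0],0.7,0],[[0.05,0.8,0],0.7,0],[[0.05,0.8,0],0.7,0],[[0.05,0.8,0],0.7,0],[[0.05,0.8,0],0.7,0]]';  python3 -m pendant '[[[0.05,0.8,0],0.7,0],[[0.05,0.8,0],0.6,0],[[0.05,0.8,0],0,0],[[0.05,0.8,0],0,0],[[0.03,0.6,0],0,0],[[0,0.3,0],0,0],[[0,0,0],0,0],[[0,0,0],0,0]]'
cat >> h.py <<'E'
def st():
    b=bot.sense();R=np.array(b['eef_rot']);print('tcp',np.round(b['tcp_pos'],4),'yaw',np.degrees(np.arctan2(R[1,1],R[0,1])).round(2),'F',np.round(b['force'],1),'q',np.round(b['joint_positions'],2),'gap',b['finger_gap']); return b
E
python3 - <<'E'
from h import *
st();s=snap('wrist');P=cloud(s)
m=(np.linalg.norm(P[...,:2]-[.479,.313],axis=-1)<.1)&(P[...,2]>.029)&(P[...,2]<.045)
print('upper',comp(P,m))
E
```

```text
time_s: 12.93
tcp_pos: [0.4519, -0.0917, 0.2237]
eef_rot: [[-0.955, -0.297, -0.002], [-0.297, 0.955, 0.001], [0.002, 0.002, -1.0]]
force: [0.8, -0.5, -0.7]
finger_gap: 1.003
grip_force: 0.0
time_s: 13.6
tcp_pos: [0.4678, 0.1641, 0.2237]
eef_rot: [[-0.63, -0.776, -0.003], [-0.776, 0.63, -0.0], [0.002, 0.002, -1.0]]
force: [1.2, 0.0, 0.1]
finger_gap: 0.999
grip_force: 0.0
time_s: 14.27
tcp_pos: [0.4773, 0.3262, 0.2243]
eef_rot: [[-0.522, -0.853, -0.002], [-0.853, 0.522, -0.001], [0.002, 0.001, -1.0]]
force: [-0.4, 0.6, -0.2]
finger_gap: 1.0
grip_force: 0.0
tcp [0.4773 0.3262 0.2243] yaw 148.56 F [-0.4  0.6 -0.2] q [ 0.37  0.05  0.08  1.6  -0.   -0.65] gap 1.0004146951882358
upper {'c': (0.4783, 0.3134), 'L': (160, 60), 'long_deg': 58.7, 'zmed': 0.0349, 'n': 8792}
```

```bash
python3 -m pendant '[[[0.03,-0.32,-0.3],0,0],[[0,0,-0.8],0,0],[[0,0,-0.9],0,0],[[0,0,-0.9],0,0],[[0,0,-0.9],0,0],[[0,0,-0.8],0,0],[[0,0,-0.6],0,0],[[0,0,-0.5],0,0]]'; python3 -m pendant '[[[0,0,-0.3],0,0],[[0,0,-0.25],0,0],[[0,0,0],0,0],[[0,0,0],0,0]]' ; python3 -m pendant '[[[0,0,0],0,0.2],[[0,0,0],0,0.4],[[0,0,0],0,1],[[0,0,0],0,1],[[0,0,0],0,1],[[0,0,0],0,1]]' 80
```

```text
time_s: 14.98
tcp_pos: [0.478, 0.3116, -0.0048]
eef_rot: [[-0.524, -0.852, -0.002], [-0.852, 0.524, -0.001], [0.002, 0.001, -1.0]]
force: [0.4, 0.1, 0.2]
finger_gap: 1.001
grip_force: 0.0
time_s: 15.32
tcp_pos: [0.4795, 0.3134, -0.0236]
eef_rot: [[-0.523, -0.852, 0.0], [-0.852, 0.523, 0.0], [-0.0, -0.0, -1.0]]
force: [-0.3, 0.6, -0.4]
finger_gap: 0.999
grip_force: 0.0
time_s: 15.82
tcp_pos: [0.4805, 0.3142, -0.0223]
eef_rot: [[-0.522, -0.853, 0.003], [-0.853, 0.522, 0.001], [-0.002, -0.002, -1.0]]
force: [-0.8, -1.3, 5.8]
finger_gap: 0.684
grip_force: 87.6
```

```bash
python3 -m pendant '[[[0,0,0.2],0,1],[[0,0,0.5],0,1],[[0,0,0.8],0,1],[[0,0,0.9],0,1],[[0,0,0.9],0,1],[[0,0,0.9],0,1],[[0,0,0.8],0,1],[[0,0,0.5],0,1]]'; python3 -m pendant '[[[0.1,-0.3,0],0.4,1],[[0.14,-0.6,0],0.4,1],[[0.15,-0.6,0],0.4,1],[[0.15,-0.6,0],0.4,1],[[0.15,-0.6,0],0.4,1],[[0.15,-0.6,0],0.4,1],[[0.15,-0.6,0],0.4,1],[[0.15,-0.6,0],0.4,1]]';  python3 -m pendant '[[[0.15,-0.6,0],0.4,1],[[0.15,-0.6,0],0.4,1],[[0.15,-0.6,0],0.4,1],[[0.15,-0.6,0],0.05,1],[[0.15,-0.6,0],0,1],[[0,-0.5,0],0,1],[[0,-0.1,0],0,1],[[0,0,0],0,1]]'
python3 - <<'E'
from h import *
st();s=snap('wrist','w6.png');P=cloud(s)
m=(np.linalg.norm(P[...,:2]-[.556,-.0105],axis=-1)<.11)&(P[...,2]>.20)&(P[...,2]<.29)
q=P[m];print(np.percentile(q[:,2],[1,10,50,90]))
s=snap('top');P=cloud(s);f=s['frame'].astype(int)
red=(f[...,0]>1.6*f[...,2])&(f[...,0]>f[...,1]*1.3)
m=(np.linalg.norm(P[...,:2]-[.556,-.0105],axis=-1)<.11)&(P[...,2]>.22)&(P[...,2]<.29)&red
n,l,sx,ce=cv2.connectedComponentsWithStats(m.astype(np.uint8))
print(sx[1:,4]);q=P[m];print(cv2.minAreaRect((q[:,:2]*1000).astype(np.float32)),np.median(q[:,2]))
E
```

```text
time_s: 16.48
tcp_pos: [0.4799, 0.3141, 0.2007]
eef_rot: [[-0.522, -0.853, 0.004], [-0.853, 0.522, 0.002], [-0.004, -0.003, -1.0]]
force: [1.2, 0.4, -1.9]
finger_gap: 0.679
grip_force: 86.4
time_s: 17.15
tcp_pos: [0.5247, 0.1326, 0.1965]
eef_rot: [[-0.211, -0.978, 0.0], [-0.978, 0.211, 0.0], [-0.0, -0.0, -1.0]]
force: [-0.4, 0.3, -2.2]
finger_gap: 0.687
grip_force: 86.3
time_s: 17.82
tcp_pos: [0.5546, -0.0114, 0.1962]
eef_rot: [[-0.086, -0.996, -0.0], [-0.996, 0.086, -0.0], [0.0, 0.0, -1.0]]
force: [0.7, 0.5, -1.4]
finger_gap: 0.688
grip_force: 86.4
tcp [ 0.5546 -0.0114  0.1962] yaw 175.09 F [ 0.7  0.5 -1.4] q [-0.26 -0.04 -0.06  1.55 -0.   -1.74] gap 0.6879993097946301
[0.25048468 0.25274635 0.25366435 0.2843935 ]
[]
((0.0, 0.0), (0.0, 0.0), 0.0) nan
  return _methods._mean(a, axis=axis, dtype=dtype,
  ret = ret.dtype.type(ret / rcount)
```

View pics/w6.png

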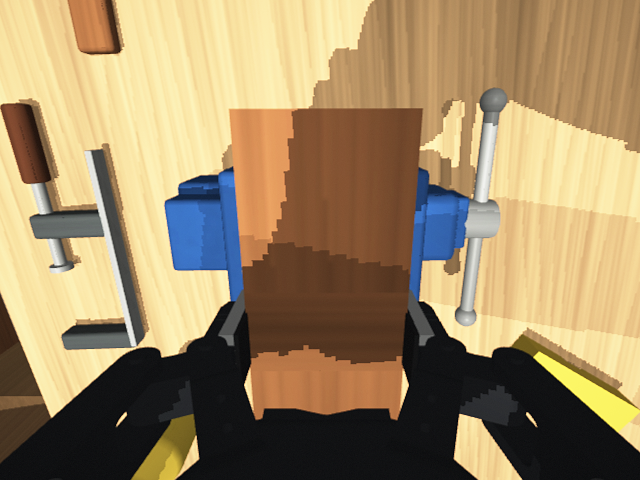

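The picture shows the half held square, its free end at row 108 and its sides at columns 232 to 420. I'll measure its centreline, end and yaw from the depth.

```bash
cat > held.py <<'E'
from h import *
def held(z0,z1,rmax=285):
    s=snap('wrist');P=cloud(s)
    m=(P[...,2]>z0)&(P[...,2]<z1)&(np.linalg.norm(P[...,:2]-[.556,-.0105],axis=-1)<.13); m[rmax:]=0
    n,l,sx,_=cv2.connectedComponentsWithStats(m.astype(np.uint8)); q=P[l==1+sx[1:,4].argmax()]
    (cx,cy),(w,h),a=cv2.minAreaRect((q[:,:2]*1000).astype(np.float32))
    if w<h:a+=90;w,h=h,w
    a=a%180
    th=np.radians(a);d=np.array([np.cos(th),np.sin(th)])
    c=np.array([cx,cy])/1000
    tip=c+d*w/2000*np.sign((c-np.array([.556,-.0105]))@d)
    ctr=tip-d*.08*np.sign((c-np.array([.556,-.0105]))@d)
    A=np.c_[q[:,:2],np.ones(len(q))];k=np.linalg.lstsq(A,q[:,2],rcond=None)[0]
    print('centre',ctr.round(4),'L',round(w),round(h,1),'yaw',round(a,2),'top z',np.median(q[:,2]).round(4),'tilt x,y',k[:2].round(3))
    e=np.array([.5560,-.0105])-ctr; print('shift units',(e/.04).round(2),'turn units',round((85.4-a)/6,2))
E
python3 - <<'E'
from held import *
st();held(.246,.26)
s=snap('scene')
E
```

```text
tcp [ 0.5546 -0.0097  0.1962] yaw 175.2 F [-0.5  0.6 -1.9] q [-0.25 -0.04 -0.06  1.55  0.   -1.74] gap 0.6883489530684515
centre [ 0.599  -0.0646] L 61 60.5 yaw 175.43 top z 0.2534 tilt x,y [-0.001 -0.   ]
shift units [-1.07  1.35] turn units -15.01
```

```bash
sed -i 's/    if w<h:a+=90;w,h=h,w\n    a=a%180//' held.py; python3 - <<'E'
t=open('held.py').read()
t=t.replace("    if w<h:a+=90;w,h=h,w\n    a=a%180\n","    a=a%180\n    if abs(a-85.4)>45: a=(a+90)%180; w,h=h,w\n")
open('held.py','w').write(t)
E
sed -i 's/if w<h:a+=90;w,h=h,w/if 0: pass/2' held.py; sed -n 6,12p held.py; python3 - <<'E'
from held import *
held(.246,.26)
s=snap('top');P=cloud(s)
for nm,r in (('lower?',(.150,.163)),('block',(.243,.262))):
    m=(P[...,2]>r[0])&(P[...,2]<r[1])&(np.linalg.norm(P[...,:2]-[.556,-.0105],axis=-1)<.12); print(nm,m.sum(), m.sum()>20 and rect(P,[.556,-.0105],.12,*r))
E
```

```text
(cx,cy),(w,h),a=cv2.minAreaRect((q[:,:2]*1000).astype(np.float32))
    a=a%180
    if abs(a-85.4)>45: a=(a+90)%180; w,h=h,w
    th=np.radians(a);d=np.array([np.cos(th),np.sin(th)])
    c=np.array([cx,cy])/1000
    tip=c+d*w/2000*np.sign((c-np.array([.556,-.0105]))@d)
    ctr=tip-d*.08*np.sign((c-np.array([.556,-.0105]))@d)
centre [ 0.5537 -0.0106] L 60 60.6 yaw 85.31 top z 0.2533 tilt x,y [-0.001 -0.001]
shift units [0.06 0.  ] turn units 0.02
lower? 0 False
block 0 False
```

```bash
python3 -m pendant '[[[0.06,0,-0.2],0.02,1],[[0,0,-0.3],0,1],[[0,0,-0.3],0,1],[[0,0,-0.15],0,1],[[0,0,0],0,1],[[0,0,0],0,1]]' 
python3 - <<'E'
from held import *
st();held(.208,.222)
s=snap('scene','s7.png');c=s['frame'][140:300,210:430];cv2.imwrite('pics/s7c.png',cv2.resize(c,None,fx=3.5,fy=3.5,interpolation=cv2.INTER_CUBIC)[:,:,::-1])
E
```

```text
time_s: 18.62
tcp_pos: [0.5565, -0.0102, 0.157]
eef_rot: [[-0.082, -0.997, -0.002], [-0.997, 0.082, 0.0], [-0.0, 0.002, -1.0]]
force: [0.3, 0.2, -2.6]
finger_gap: 0.684
grip_force: 86.4
tcp [ 0.5565 -0.0102  0.157 ] yaw 175.32 F [ 0.3  0.2 -2.6] q [-0.25 -0.03 -0.12  1.48  0.   -1.74] gap 0.6842435148478171
centre [ 0.5557 -0.0115] L 60 60.7 yaw 85.4 top z 0.2142 tilt x,y [-0.002 -0.001]
shift units [0.01 0.02] turn units -0.0
```

View pics/s7c.png

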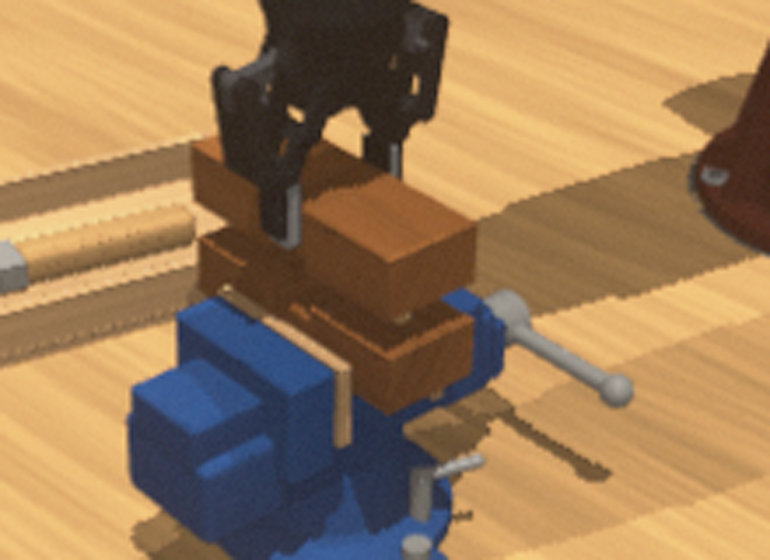

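The half hovers square over the dowels. I'll descend in small steps and watch the force.

```bash
python3 -m pendant '[[[0.01,0.01,-0.08],0,1],[[0,0,-0.07],0,1],[[0,0,0],0,1],[[0,0,0],0,1]]' ; python3 -m pendant '[[[0,0,-0.07],0,1],[[0,0,-0.08],0,1],[[0,0,0],0,1],[[0,0,0],0,1]]'
```

```text
time_s: 19.05
tcp_pos: [0.5574, -0.0099, 0.1517]
eef_rot: [[-0.082, -0.997, -0.0], [-0.997, 0.082, 0.0], [-0.0, 0.0, -1.0]]
force: [0.1, -0.9, -2.7]
finger_gap: 0.689
grip_force: 86.4
time_s: 19.38
tcp_pos: [0.557, -0.0094, 0.1452]
eef_rot: [[-0.081, -0.997, -0.001], [-0.997, 0.081, 0.001], [-0.001, 0.001, -1.0]]
force: [-1.4, 3.5, -4.1]
finger_gap: 0.688
grip_force: 86.5
```

```bash
python3 -m pendant '[[[-0.01,0.02,-0.05],0,1],[[0,0,-0.06],0,1],[[0,0,0],0,1],[[0,0,0],0,1]]' ; python3 -m pendant '[[[0,0,-0.05],0,1],[[0,0,-0.04],0,1],[[0,0,0],0,1],[[0,0,0],0,1]]'
```

```text
time_s: 19.72
tcp_pos: [0.5571, -0.0092, 0.1411]
eef_rot: [[-0.082, -0.997, -0.0], [-0.997, 0.082, -0.0], [0.0, 0.0, -1.0]]
force: [-0.5, -0.1, -2.4]
finger_gap: 0.685
grip_force: 86.5
time_s: 20.05
tcp_pos: [0.5571, -0.0092, 0.1376]
eef_rot: [[-0.082, -0.997, -0.0], [-0.997, 0.082, -0.0], [0.0, 0.0, -1.0]]
force: [-0.3, 0.1, -1.9]
finger_gap: 0.687
grip_force: 86.5
```

Sliding in freely, with about 1.5 mm left.

```bash
python3 -m pendant '[[[0,0,-0.04],0,1],[[0,0,0],0,1],[[0,0,0],0,1]]' ; python3 -m pendant '[[[0,0,-0.03],0,1],[[0,0,0],0,1],[[0,0,0],0,1]]'
```

```text
time_s: 20.3
tcp_pos: [0.5571, -0.0091, 0.1361]
eef_rot: [[-0.082, -0.997, -0.0], [-0.997, 0.082, 0.0], [-0.0, 0.0, -1.0]]
force: [-1.1, 0.7, -2.7]
finger_gap: 0.685
grip_force: 86.5
time_s: 20.55
tcp_pos: [0.5572, -0.0092, 0.1357]
eef_rot: [[-0.082, -0.997, 0.0], [-0.997, 0.082, -0.0], [0.0, -0.0, -1.0]]
force: [-4.2, 1.1, 5.9]
finger_gap: 0.688
grip_force: 87.1
```

```bash
python3 -m pendant '[[[0.01,0,-0.02],0,1],[[0,0,0],0,1],[[0,0,0],0,1],[[0,0,0],0,1]]'
python3 - <<'E'
from held import *
st();held(.186,.2)
w=snap('top');Q=cloud(w);u=(Q[...,:2]-[.487,-.3165])@np.array([[.96,.281],[-.281,.96]])
k=(Q[...,2]>.02)&(Q[...,2]<.045)&(np.abs(u[...,0])<.12)&(np.abs(u[...,1])<.07); print(comp(Q,k)); st()
E
```

```text
time_s: 20.88
tcp_pos: [0.5572, -0.0092, 0.1357]
eef_rot: [[-0.082, -0.997, 0.0], [-0.997, 0.082, -0.001], [0.0, -0.0, -1.0]]
force: [-10.2, 2.5, 12.4]
finger_gap: 0.688
grip_force: 87.9
tcp [ 0.5572 -0.0092  0.1357] yaw 175.32 F [-10.2   2.5  12.4] q [-0.25 -0.03 -0.16  1.44 -0.   -1.74] gap 0.6877458062712418
centre [ 0.5561 -0.0104] L 60 60.6 yaw 85.46 top z 0.1929 tilt x,y [0. 0.]
shift units [-0. -0.] turn units -0.01
{'c': (0.5051, -0.3212), 'L': (195, 39), 'long_deg': -16.9, 'zmed': 0.0307, 'n': 1505}
tcp [ 0.5572 -0.0092  0.1357] yaw 175.32 F [-10.    1.7  13.2] q [-0.25 -0.03 -0.16  1.44 -0.   -1.74] gap 0.6854818916405366
```

The joint is closed (top at .193) with about 15 N of press. I'll relieve the sideways load and re-check.

```bash
python3 -m pendant '[[[-0.02,0,0],0,1],[[0,0,0],0,1],[[0,0,0],0,1],[[0,0,0],0,1],[[0,0,0],0,1],[[0,0,0],0,1]]'
```

```text
time_s: 21.48
tcp_pos: [0.5572, -0.0092, 0.1357]
eef_rot: [[-0.081, -0.997, 0.002], [-0.997, 0.081, -0.0], [0.0, -0.002, -1.0]]
force: [-4.6, 1.7, 9.1]
finger_gap: 0.686
grip_force: 87.9
```

```bash
python3 -m pendant '[[[-0.01,0,-0.01],0,1],[[0,0,0],0,1],[[0,0,0],0,1],[[0,0,0],0,1],[[0,0,0],0,1],[[0,0,0],0,1]]'
```

```text
time_s: 21.98
tcp_pos: [0.5572, -0.0091, 0.1357]
eef_rot: [[-0.081, -0.997, 0.003], [-0.997, 0.081, -0.0], [0.0, -0.003, -1.0]]
force: [-3.0, 2.3, 12.1]
finger_gap: 0.687
grip_force: 88.3
```

About 14.5 N net press (12.1 N read, plus the 2.5 N weight the hand carried). Handing in.

```bash
python3 -c "
from bench import bot
print(bot.job_done())"
```

```text
the job is handed in; nothing more can be done
None
```

The job is handed in, with no verdict returned: the brush lies in the tray, and the upper half is closed on the dowels, still gripped and pressed down with about 14.5 N.

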